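# Shut, lock and start the waffle iron

## Task

Get the waffle iron heating: push its lid fully shut, flip the red locking lever from the front over to the back so that it snaps into its locked position, and then press the green start button down and let it come up again. Only push and press with the fingertips: do not pinch the lever, do not slam the lid or throw it wide open, do not lift, tip or shove the machine, and leave everything around it alone. Finish with the hand clear.

Things in the scene. Friction and masses are not known exactly. Their poses are not given: they have to be found in the camera images.
- waffle_iron: Waffle iron, loose on rubber feet, about 3.5 kg: steel base 200 (x) x 210 (y) x 46 mm and, along its right side (-y), a black control wing 170 x 66 mm centred at y = -136 mm, its flat top 58 mm above the worktop. Origin under the centre of the steel base, on the worktop; x points from its front to its back (away from the robot), z up. Offsets below are in this frame.
- lid (a joint): Lid hinge angle: 0 = fully shut, grows as the front edge rises. It starts ajar at about 0.4 to 0.7. A friction hinge: the lid stays where it is left and goes down under 1 to 3 N near its front edge.
- lid_hinge (a point): Point on the hinge axis (along the machine's y), at (96, 0, 52) mm. The lid, a steel shell 188 mm long x 200 mm (y), reaches forward from it; shut, its flat top is 36 mm above the axis and 88 mm above the worktop. A black grip bar, 100 mm wide with its top 10 mm lower than the lid's, juts 19 mm from its front edge.
- lid_press (a point): Point on the lid's flat top, on its centre line, 28 mm behind its front edge: 160 mm forward of the hinge axis and 36 mm above it when shut; moves with the lid. A good place to push down.
- lock_lever (a joint): Locking lever angle, 0 to 1.2 rad. 0 = open, leaning 0.6 rad from upright towards the machine's front; 0.6 = upright; 1.2 = locked, leaning 0.6 rad to the back. An over-centre spring snaps it to whichever end it is nearer: a level push of about 6 N on the paddle starts it moving, falling to none at upright.
- lever_pivot (a point): Point on the lever's hinge axis (parallel to the machine's y), at (30, -136, 64) mm, on the control wing. The lever is a flat steel arm with a red paddle 36 mm wide (y), 19 mm thick and 32 mm long that covers 46 to 78 mm from the pivot.
- lever_tip (a point): Middle of the top end of the red paddle, 78 mm from the pivot; moves with the lever.
- lever_front: Front half (towards the machine's front, where a push to lock is applied) of the red paddle. Origin at the lever's pivot.
- lever_back: Back half of the red paddle; a 5 mm slot parts it from the front half. Origin at the lever's pivot.
- start_button (a joint): Travel of the green start button on the control wing: 0 = up, 0.005 m = fully down (4 N); springs back.
- start_button_top (a point): Centre of the top face of the green start button (26 mm round, in a black collar), at (-55, -136, 79) mm when up, in front of the lever; it is pressed straight down.
- salt_shaker: glass salt shaker with a grey cap, 44 mm round, 90 mm tall; stands close to the right of the machine. Stands by; leave alone. Origin at the centre of its underside.
- teaspoon: steel teaspoon 130 mm long, lies close to the left of the machine. Stands by; leave alone. Origin at the centre of its underside.
- mug: green mug, 81 mm round, 94 mm tall. Stands by; leave alone. Origin at the centre of its underside.
- mustard_jar: mustard jar with a cream lid, 50 mm round, 106 mm tall. Stands by; leave alone. Origin at the centre of its underside.
- tea_caddy: white canister with a wooden lid, 70 x 70 x 90 mm. Stands by; leave alone. Origin at the centre of its underside.
- garlic: garlic bulb, 53 mm. Stands by; leave alone. Origin at the centre of its underside.
- espresso_cup: black and white espresso cup, 60 mm round, 53 mm tall. Stands by; leave alone. Origin at the centre of its underside.
- pepper_mill: wooden pepper mill, 58 mm round, 165 mm tall. Stands by; leave alone. Origin at the centre of its underside.

How it is judged:
On the way, in this order (a step that is already met when the one before it is completed fails the run):
1. the lid is fully shut, the lever still open (value of joint lid below 0.04 rad and value of joint lock_lever below 0.3 rad), for 0.2 s.
2. the lever has snapped over to the back, the lid still shut (value of joint lock_lever above 1.12 rad and value of joint lid below 0.04 rad), for 0.2 s.
3. the start button is pressed down, the lever still locked (value of joint start_button above 0.0035 m and value of joint lock_lever above 1.12 rad), for 0.05 s.
At the end, for the whole second after the job is handed in: The lid is shut (within 0.04 rad), the lever stands at its locked end (over 1.12 rad), the button is up again (under 1.5 mm), and the machine stands level and still within 30 mm of where it was (all of step 2 and value of joint start_button below 0.0015 m and linear speed of waffle_iron below 0.02 m/s and angle between waffle_iron's own z axis and vertical below 0.03 rad and distance of waffle_iron from where it was at the start of the episode below 0.03 m); the robot touches nothing.
It fails at once if the lever is pinched (both halves of its paddle squeezed with over 8 N) (contact force between the fingers and lever_front above 8 N and contact force between the fingers and lever_back above 8 N).
It fails at once if the machine is lifted, tipped (over 0.08 rad) or shoved more than 30 mm (height (world z) of waffle_iron above 0.008 m or angle between waffle_iron's own z axis and vertical above 0.08 rad or distance of waffle_iron from where it was at the start of the episode above 0.03 m).
It fails at once if the lid is slammed (falls faster than 3 rad/s) (velocity of joint lid below -3 rad/s).
It fails at once if the lid is thrown wide open (over 0.85 rad) (value of joint lid above 0.85 rad).
It fails at once if something standing by is moved more than 25 mm (distance of any of salt_shaker, teaspoon, mug, mustard_jar, tea_caddy, garlic, espresso_cup, pepper_mill from where it was at the start of the episode above 0.025 m).
It also fails if it takes over 45 s, if anything falls off the work surface, if the arm or the gripper's body presses on something with over 40 N, if the wrist force passes 120 N, or if a joint passes its speed limit or range.

## Robot

A 6-joint arm with a two-finger parallel gripper is mounted at the origin on a cart in front of the work surface, level with it; the furniture and walls round the work are solid. World frame = base frame: x ahead of the robot, y to its left, z up, the work surface at z = 0. Lengths are in m, angles in rad, forces in N, time in s.
With the tool pointing down it reaches from about 0.3 to 0.775 m from the base axis. Payload 14.6 kg.
Tool frame: the origin (TCP) lies at the very end of the fingers, on their centre line; the grasp point (between the pads) lies 19 mm behind it; z points along the fingers, y is the line along which they close (so a half turn about z gives the same grasp; the last joint's range is limited). The gripper opens to 94 mm and grips with 3 to 60 N. Pads are 16 mm wide; open, the fingers measure 119 mm over their backs; the gripper's body (75 mm by 177 mm) begins 78 mm behind the grasp point.
Start: joints at [-1.262, 0.3, 1.521, -0, 1.321, -0.067], TCP at [0.202, -0.512, 0.205] pointing down, gripper open.
Joint ranges: [-3.03, 3.03], [-0.79, 2.21], [0.23, 2.52], [-1.04, 4.18], [0, 3.07], [-2.55, 2.55]. Speed limits (rad/s): [2.22, 2.22, 2.57, 3.14, 3.14, 3.14].

## Interface

Orientations are given as [roll, pitch, yaw] about the fixed x, y, z axes, in that order (R = Rz(yaw) Ry(pitch) Rx(roll)).
In Python, from station import ctrl, cams gives the robot as it stands. The module is installed in compiled form; this text tells all that it offers.
- The arm moves only by the tool arm_command, never from a script. Its argument "plan" is a list that holds one entry, the list of rows, each a list of 7 numbers: the shift along the tool's x, y, z in normalised numbers (1 is 1 m), then the turn, a rotation vector about the tool's x, y, z in shares of 2 pi rad (1.0 is 2 pi rad), then the closure, from -1 (fully open) to 1 (shut). A call has 1 to 12 rows; each row is the pose to reach, as a shift and turn from the pose commanded when the call began, along the tool's axes at that moment; what a row does not reach only later rows make up. A row lasts 1/10 s, in which the tool goes at most 50 mm and 8.59 degrees, less where a joint would pass 70% of its speed; a pose out of reach is approached as far as the arm can. A shift or turn number past 1, either way, is cut back to 1. A call with a gripper value outside its range is refused whole. The fingers move at their own pace and stop on an object; "squeeze" is the grip in N (left out, the last holds). Time passes only in rows, so rows that repeat a pose let the fingers close. It gives the time, the measured TCP pose, the force, the opening and the grip force at its end, in the units of the state.
- ctrl.get_obs(): the state, without advancing time (a new reading comes with each control period).
- cams.camera(name): name is "scene" or "side" or "wrist"; returns (picture, depth): 400x640x3 uint8, blue, green, red; 400x640 float32, m along the optical axis (not along the pixel's ray), 0 where there is no reading.
- cams.camera_info(name): a dict with "fx", "fy", "cx", "cy" (pixels), "world_to_cam" (4x4, takes a point from world to camera coordinates). Camera axes: x right, y down, z forward; pixel columns grow to the right and rows downward; lengths in m; the calibration is good to about 2 mm. A picture is of the moment at which its call begins: read the wrist's pose just before it. camera_info takes no time and is no camera call; for the wrist camera it gives the pose at the moment of the call.
- ctrl.hand_in(): hands the job in; it is judged then, once.
The state is a dict: "time_s": time; "qpos": joint angles; "joint_vel": joint speeds; "tau": joint torques, N m; "ee_pos": TCP position; "eef_rot": TCP orientation; "force": force on the tool from outside, world axes, zero at the start; "moment": the same for the moment, N m; "grip_width": finger opening in m; "grip_force": force on a finger pad.
Only numpy, scipy, OpenCV 4.12 (cv2) and the standard library are available. Lean on these libraries where they do the work, as an engineer would, in place of code of your own. Each camera call takes 0.05 s, during which the arm holds its last target. There are 200 camera calls.

## Working session

There is one attempt and no reset: what is moved stays moved. The work goes in short steps, Python scripts to look and compute and a tool call to move; the robot and the scene stay as the last step left them, time stands still between calls to the robot, and variables do not carry over. Pictures are saved under pics/ and viewed, at most 10 in all, crops included, and the job is handed in when it is done.

Besides the shell and the picture viewer there is one more tool, called after "Request:" as name([rows], argument=value, ...), one row to a line, values as JSON. arm_command: Moves the arm, as the interface text tells. Its arguments: {"type":"object","properties":{"plan":{"type":"array"},"squeeze":{"type":"number"}},"required":["plan"]}

```bash
mkdir -p pics
cat > h.py <<'E'
import numpy as np, cv2
from station import ctrl, cams
def cloud(name):
    im,d=cams.camera(name); k=cams.camera_info(name)
    v,u=np.indices(d.shape)
    pc=np.stack([(u-k['cx'])/k['fx']*d,(v-k['cy'])/k['fy']*d,d],-1)
    T=np.linalg.inv(k['world_to_cam'])
    P=pc@T[:3,:3].T+T[:3,3]; P[d<=0]=np.nan
    return im,P
E
python3 - <<'E'
from h import *
o=ctrl.get_obs(); print({k:np.round(v,3) for k,v in o.items()})
a,P=cloud('scene'); b,Q=cloud('side')
cv2.imwrite('pics/scene.png',a); cv2.imwrite('pics/side.png',b)
for im,X in((a,P),(b,Q)):
    h=cv2.cvtColor(im,cv2.COLOR_BGR2HSV)
    for n,m in (('red',((h[...,0]<8)|(h[...,0]>172))&(h[...,1]>150)&(h[...,2]>60)),('green',(h[...,0]>45)&(h[...,0]<85)&(h[...,1]>110))):
        c,l,s,_=cv2.connectedComponentsWithStats(m.astype(np.uint8))
        for i in range(1,c):
            if s[i,4]>30: print(n,s[i],np.round(np.nanmedian(X[l==i],0),3),np.round(np.nanmin(X[l==i],0),3),np.round(np.nanmax(X[l==i],0),3))
E
```

```text
{'time_s': np.float64(0.0), 'qpos': array([-1.262,  0.3  ,  1.522,  0.   ,  1.321, -0.067]), 'joint_vel': array([-0.001,  0.001,  0.001,  0.   , -0.002, -0.   ]), 'tau': array([-0.0000e+00, -5.3180e+01, -3.5274e+01,  7.1000e-02,  2.4000e-02,
       -0.0000e+00]), 'ee_pos': array([ 0.202, -0.511,  0.205]), 'eef_rot': array([-3.14 , -0.   ,  0.376]), 'force': array([-0.319, -0.028, -0.074]), 'moment': array([-0.031, -0.067, -0.023]), 'grip_force': np.float64(0.0), 'grip_width': np.float64(0.094)}
red [188 170  15  18 182] [0.809 0.284 0.123] [0.798 0.255 0.075] [0.886 0.301 0.132]
green [174 175  14  17 165] [0.817 0.325 0.125] [0.804 0.306 0.097] [0.845 0.341 0.132]
red [433 168  17  24  77] [ 0.458 -0.418  0.004] [ 0.413 -0.438 -0.005] [ 0.508 -0.399  0.009]
red [360 179  16  12  90] [ 0.521 -0.148  0.124] [ 0.508 -0.249 -0.002] [ 0.597 -0.131  0.135]
red [166 186  18  19 250] [0.809 0.286 0.124] [ 0.797  0.258 -0.002] [0.947 0.305 0.13 ]
red [176 203  14  14  78] [0.802 0.287 0.057] [0.797 0.268 0.035] [0.811 0.302 0.075]
green [151 192  19  19 251] [0.815 0.327 0.125] [0.804 0.303 0.083] [0.869 0.345 0.13 ]
green [373 202   9   9  67] [ 0.474 -0.145  0.077] [ 0.462 -0.164  0.067] [ 0.491 -0.133  0.083]
```

View pics/scene.png

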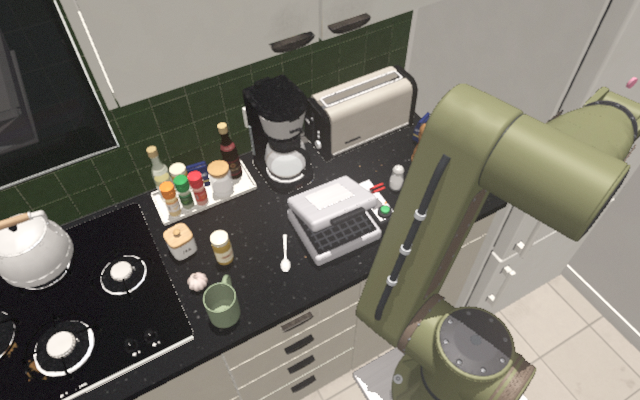

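View pics/side.png

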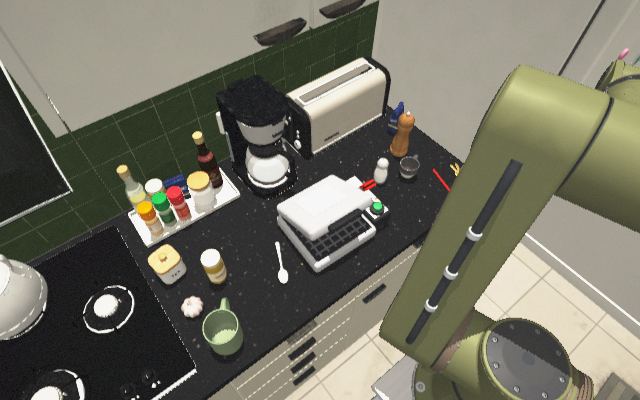

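The scene shows the machine at about (335,220) with its lid ajar. The button is at about (384,211), the red lever at (378,188), the salt shaker at (397,178) and the spoon at (285,253). The side view shows the button at (377,207). Next I'll estimate the pose from the lid plane, the button and the lever.

Run:
```python
from h import *
for n in('scene','side'):
    im,P=cloud(n); h=cv2.cvtColor(im,cv2.COLOR_BGR2HSV)
    # lid top plane
    box=np.zeros(im.shape[:2],bool); box[170:270,260:420]=1
    white=(h[...,1]<40)&(h[...,2]>150)&box&(P[...,2]>.09)&(P[...,0]<.68)&(P[...,0]>.35)
    X=P[white]; X=X[np.isfinite(X).all(1)]
    best=None; r=np.random.default_rng(0)
    for _ in range(400):
        a,b,c=X[r.choice(len(X),3,0)]; nn=np.cross(b-a,c-a); L=np.linalg.norm(nn)
        if L<1e-6: continue
        nn/=L; s=abs((X-a)@nn)<.003
        if abs(nn[2])>.6 and (best is None or s.sum()>best.sum()): best=s
    Y=X[best]; c=Y.mean(0); nn=np.linalg.svd(Y-c)[2][2]; nn*=np.sign(nn[2])
    print(n,len(X),len(Y),'c',c.round(3),'n',nn.round(3),'ang',np.arccos(nn[2]).round(3),'yaw',np.arctan2(nn[1],nn[0]).round(3))
    (cx,sz,an)=cv2.minAreaRect(Y[:,:2].astype(np.float32)); print('rect',np.round(cx,3),np.round(sz,3),an)
    k=cams.camera_info(n); T=np.linalg.inv(k['world_to_cam'])
    def ray(u,v,z):
        d=T[:3,:3]@[(u-k['cx'])/k['fx'],(v-k['cy'])/k['fy'],1]; return T[:3,3]+d*(z-T[2,3])/d[2]
    g=(h[...,0]>45)&(h[...,0]<85)&(h[...,1]>90)&(h[...,2]>60); g[:, :365]=0; g[:,395:]=0; g[:195]=0; g[225:]=0
    v,u=np.nonzero(g); print('btn',g.sum(),u.mean(),v.mean(),ray(u.mean(),v.mean(),.078).round(4))
    cv2.imwrite(f'pics/c_{n}.png',cv2.resize(im[160:270,270:420],None,fx=5,fy=5,interpolation=cv2.INTER_CUBIC))
```

```text
scene 2533 2001 c [ 0.549 -0.011  0.13 ] n [ 0.409 -0.015  0.912] ang 0.422 yaw -0.036
rect [ 0.555 -0.014] [0.197 0.161] 87.2468490600586
btn 57 384.719298245614 209.26315789473685 [ 0.4743 -0.1488  0.078 ]
side 3076 2563 c [ 0.547 -0.008  0.129] n [ 0.409 -0.014  0.912] ang 0.422 yaw -0.035
rect [ 0.552 -0.013] [0.196 0.161] 87.79232788085938
btn 70 377.0571428571429 205.95714285714286 [ 0.4735 -0.145   0.078 ]
```

View pics/c_side.png

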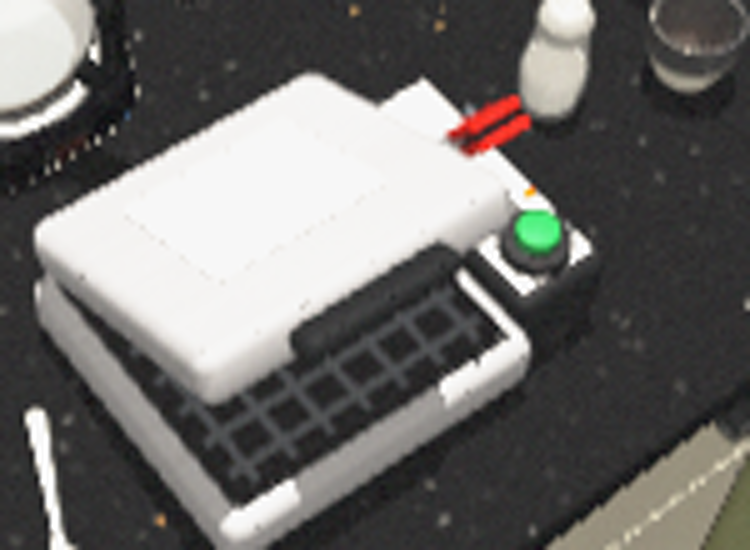

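The lid is ajar at about 0.42 rad and the machine's yaw is about -0.04. Its origin comes out near (0.534, -0.013). In the crop the button is at (540,230) and the paddle's two red bars at (490,125), with the salt shaker at (558,55), clear of them. I'll move to above the lid.

The rows are not in the units I measure in: shifts go in shares of 1 m and turns go in shares of 2 pi rad. I convert before sending: 458 mm / 1000 = 0.458, -230 mm / 1000 = -0.23, 0.416 rad / 6.2832 = 0.0662.

Request:
arm_command([
  [[0.02,-0.015,-0.01,0,0,0.008,1],[0.06,-0.046,-0.02,0,0,0.0159,1],[0.1,-0.077,-0.025,0,0,0.0239,1],[0.14,-0.107,-0.025,0,0,0.0318,1],[0.18,-0.138,-0.025,0,0,0.0398,1],[0.22,-0.169,-0.025,0,0,0.0477,1],[0.26,-0.2,-0.025,0,0,0.0557,1],[0.3,-0.23,-0.025,0,0,0.0662,1],[0.34,-0.261,-0.025,0,0,0.0662,1],[0.38,-0.292,-0.025,0,0,0.0662,1],[0.42,-0.322,-0.025,0,0,0.0662,1],[0.458,-0.352,-0.025,0,0,0.0662,1]],
], squeeze=5)

```text
time_s: 1.4
ee_pos: [0.4974, -0.0173, 0.2305]
eef_rot: [3.142, -0.0, -0.04]
force: [0.6, -1.0, 0.8]
grip_width: 0.0025
grip_force: 0.0
```

Request:
arm_command([
  [[0,0,0,0,0,0,1],[0,0,0,0,0,0,1]],
])

```text
time_s: 1.6
ee_pos: [0.4967, -0.0188, 0.23]
eef_rot: [3.142, 0.001, -0.038]
force: [0.0, -0.8, 0.2]
grip_width: 0.0007
grip_force: 0.0
```

Run:
```python
from h import *
im,P=cloud('wrist'); cv2.imwrite('pics/w1.png',im); h=cv2.cvtColor(im,cv2.COLOR_BGR2HSV)
k=cams.camera_info('wrist'); print(np.linalg.inv(k['world_to_cam']).round(3))
for n,m in (('red',((h[...,0]<8)|(h[...,0]>172))&(h[...,1]>150)&(h[...,2]>60)),('green',(h[...,0]>45)&(h[...,0]<85)&(h[...,1]>110))):
    c,l,s,_=cv2.connectedComponentsWithStats(m.astype(np.uint8))
    for i in range(1,c):
        if s[i,4]>100: print(n,s[i],np.round(np.nanmedian(P[l==i],0),4))
```

```text
[[-0.039 -0.969 -0.245  0.566]
 [-0.999  0.038  0.008 -0.022]
 [ 0.002  0.245 -0.97   0.409]
 [ 0.     0.     0.     1.   ]]
red [ 442  141   55   39 1716] [ 0.5257 -0.1499  0.1236]
red [612 190  28  62 465] [ 0.4199 -0.4084  0.0053]
green [434 191  25  25 520] [ 0.4759 -0.1493  0.0785]
```

View pics/w1.png

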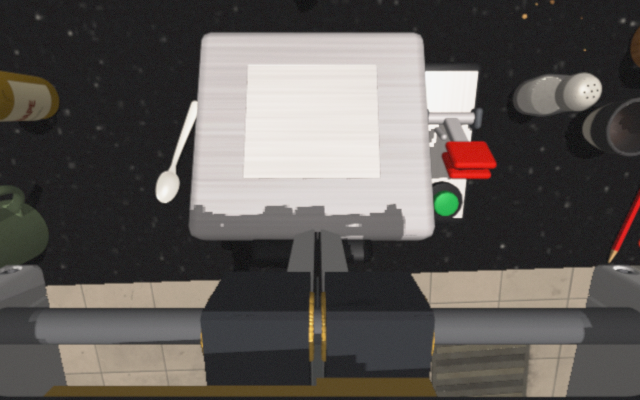

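The wrist view shows the lid centred under the tool, the button at (446,203) and the paddle at (470,160). The button's position agrees with the other views. I'll push the lid down along its arc.

Converted, 138 mm / 1000 = 0.138, 134 mm / 1000 = 0.134.

Request:
arm_command([
  [[0,0.003,0.03,0,0,0,1],[0,0.003,0.06,0,0,0,1],[0,0.003,0.072,0,0,0,1],[0,0.003,0.08,0,0,0,1],[-0.003,0.003,0.088,0,0,0,1],[-0.007,0.003,0.096,0,0,0,1],[-0.011,0.003,0.104,0,0,0,1],[-0.015,0.003,0.112,0,0,0,1],[-0.018,0.003,0.12,0,0,0,1],[-0.021,0.003,0.128,0,0,0,1],[-0.023,0.003,0.134,0,0,0,1],[-0.025,0.003,0.138,0,0,0,1]],
])

```text
time_s: 2.85
ee_pos: [0.4714, -0.0213, 0.0918]
eef_rot: [-3.141, 0.0, -0.04]
force: [0.8, 0.1, 1.9]
grip_width: 0.0003
grip_force: 0.6
```

Converted, 3 mm / 1000 = 0.003, 2 mm / 1000 = 0.002.

Request:
arm_command([
  [[0,0,0.001,0,0,0,1],[0,0,0.002,0,0,0,1],[0,0,0.003,0,0,0,1],[0,0,0.003,0,0,0,1]],
])

```text
time_s: 3.25
ee_pos: [0.4717, -0.0214, 0.0894]
eef_rot: [-3.142, -0.0, -0.04]
force: [-0.0, 0.5, -0.0]
grip_width: 0.0004
grip_force: 0.0
```

Converted, 4 mm / 1000 = 0.004, 3 mm / 1000 = 0.003.

Request:
arm_command([
  [[0,0,0.001,0,0,0,1],[0,0,0.002,0,0,0,1],[0,0,0.003,0,0,0,1],[0,0,0.004,0,0,0,1],[0,0,0.004,0,0,0,1],[0,0,0.004,0,0,0,1]],
])

```text
time_s: 3.85
ee_pos: [0.472, -0.0215, 0.0879]
eef_rot: [3.141, -0.001, -0.04]
force: [-15.3, 1.7, 36.8]
grip_width: 0.0002
grip_force: 18.2
```

The lid is shut, with a firm stop at 37 N. I'll retract and check before the lever.

Converted, 129 mm / 1000 = 0.129, -112 mm / 1000 = -0.112.

Request:
arm_command([
  [[0,0,-0.01,0,0,0,1],[0,0,-0.04,0,0,0,1],[0,0,-0.08,0,0,0,1],[0,0,-0.11,0,0,0,1],[0,0.04,-0.112,0,0,0,1],[0,0.08,-0.112,0,0,0,1],[0,0.11,-0.112,0,0,0,1],[0,0.129,-0.112,0,0,0,1],[0,0.129,-0.112,0,0,0,1],[0,0.129,-0.112,0,0,0,1]],
])

```text
time_s: 4.85
ee_pos: [0.4664, -0.1501, 0.1973]
eef_rot: [-3.141, 0.0, -0.041]
force: [-0.8, -0.3, -0.2]
grip_width: 0.0005
grip_force: 0.0
```

```bash
cat > look.py <<'E'
from h import *
import sys
im,P=cloud('wrist'); cv2.imwrite('pics/%s.png'%sys.argv[1],im); h=cv2.cvtColor(im,cv2.COLOR_BGR2HSV)
o=ctrl.get_obs(); print(o['ee_pos'].round(4),o['force'].round(1))
for n,m in (('red',((h[...,0]<8)|(h[...,0]>172))&(h[...,1]>150)&(h[...,2]>60)),('green',(h[...,0]>45)&(h[...,0]<85)&(h[...,1]>110))):
    c,l,s,_=cv2.connectedComponentsWithStats(m.astype(np.uint8))
    for i in range(1,c):
        if s[i,4]>100: print(n,s[i],np.round(np.nanmedian(P[l==i],0),4),np.round(np.nanpercentile(P[l==i],[5,95],0),4).tolist())
m=(h[...,1]<60)&(h[...,2]>100)&(P[...,2]>.075)&(P[...,2]<.1)&(P[...,0]>.44)&(P[...,0]<.6)&(P[...,1]<.08)&(P[...,1]>-.1)
X=P[m]; 
if len(X)>200:
    A=np.c_[X[:,:2],np.ones(len(X))]; print('lid plane',len(X),np.linalg.lstsq(A,X[:,2],rcond=None)[0].round(4),X.mean(0).round(4))
E
python3 look.py w2
```

```text
[ 0.4665 -0.1497  0.1974] [ 0.5  0.1 -0.5]
red [ 291  112   48   41 1878] [ 0.5254 -0.1501  0.1242] [[0.5119, -0.1653, 0.1116], [0.5384, -0.1349, 0.1318]]
red [528 137  49 104 911] [ 0.4481 -0.4144  0.0055] [[0.3929, -0.4282, -0.0005], [0.4981, -0.3993, 0.0075]]
red [557 207  42  35 758] [ 0.4028 -0.4508  0.0026] [[0.3864, -0.4689, -0.0002], [0.4184, -0.4327, 0.0039]]
green [302 171  28  29 632] [ 0.476  -0.1485  0.0782] [[0.4653, -0.1589, 0.0743], [0.4863, -0.1381, 0.0795]]
lid plane 38731 [ 0.0053 -0.0031  0.0847] [ 0.5287 -0.0114  0.0876]
```

View pics/w2.png

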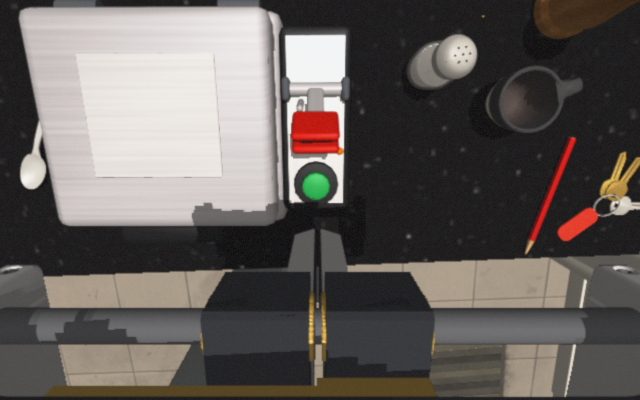

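The lid is flat (slope about 0.005) and the lever at (315,130) still leans forward. The fingers are in line with the button at (315,185). I'll lower in front of the paddle and push it back.

Request:
arm_command([
  [[0,0,0.03,0,0,0,1],[0,0,0.06,0,0,0,1],[0,0,0.082,0,0,0,1],[0.005,0,0.089,0,0,0,1],[0.015,0,0.089,0,0,0,1],[0.025,0,0.089,0,0,0,1],[0.032,0,0.089,0,0,0,1],[0.039,0,0.089,0,0,0,1],[0.046,0,0.089,0,0,0,1],[0.053,0,0.089,0,0,0,1],[0.06,0,0.088,0,0,0,1],[0.067,0,0.087,0,0,0,1]],
])

```text
time_s: 6.1
ee_pos: [0.5342, -0.153, 0.1108]
eef_rot: [3.141, -0.001, -0.04]
force: [-1.0, -0.0, 1.4]
grip_width: 0.0004
grip_force: 0.4
```

Converted, 25 mm / 1000 = 0.025, 20 mm / 1000 = 0.02.

Request:
arm_command([
  [[0.007,0,0,0,0,0,1],[0.014,0,0,0,0,0,1],[0.02,0,0,0,0,0,1],[0.025,0,0,0,0,0,1],[0.025,0,0,0,0,0,1]],
])

```text
time_s: 6.6
ee_pos: [0.5589, -0.154, 0.1103]
eef_rot: [-3.142, -0.0, -0.04]
force: [-1.0, -0.7, 0.2]
grip_width: 0.0006
grip_force: 0.0
```

Converted, -92 mm / 1000 = -0.092, -75 mm / 1000 = -0.075.

Request:
arm_command([
  [[-0.01,0,0,0,0,0,1],[-0.04,0,-0.02,0,0,0,1],[-0.07,0,-0.05,0,0,0,1],[-0.092,-0.001,-0.075,0,0,0,1],[-0.092,-0.001,-0.075,0,0,0,1],[-0.092,-0.001,-0.075,0,0,0,1]],
])

```text
time_s: 7.2
ee_pos: [0.466, -0.1493, 0.1857]
eef_rot: [3.141, -0.001, -0.041]
force: [0.4, 0.6, -0.8]
grip_width: 0.0007
grip_force: 0.0
```

```bash
python3 look.py w3
```

```text
[ 0.4662 -0.1493  0.185 ] [-0.   0.4 -0.1]
red [ 287    0   58   54 2833] [ 0.5929 -0.153   0.1231] [[0.5811, -0.1687, 0.1098], [0.6072, -0.1374, 0.1307]]
red [535 138  50 107 968] [ 0.4472 -0.4144  0.0045] [[0.392, -0.4281, -0.0015], [0.4979, -0.3994, 0.0066]]
red [564 210  43  35 797] [ 0.4023 -0.4509  0.0017] [[0.3862, -0.4688, -0.0009], [0.4181, -0.4329, 0.003]]
green [302 173  29  30 685] [ 0.4758 -0.1488  0.0772] [[0.4651, -0.159, 0.0733], [0.4861, -0.1383, 0.0786]]
lid plane 41980 [ 0.0037 -0.0027  0.0847] [ 0.5289 -0.0115  0.0867]
```

View pics/w3.png

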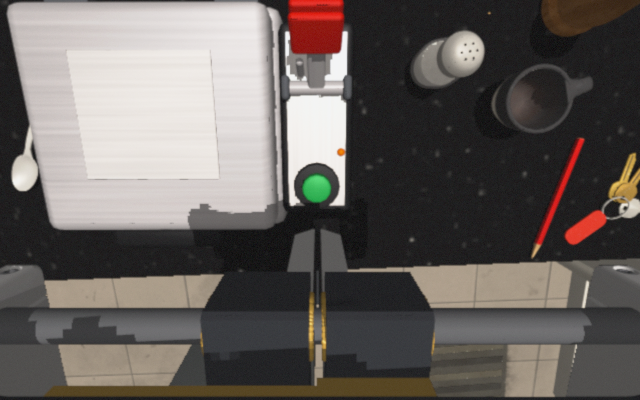

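The lever has snapped to the back: its paddle is at (316,25), mirrored about the pivot, and the lid is flat. Now I'll press the button.

Converted, 112 mm / 1000 = 0.112, 107 mm / 1000 = 0.107.

Request:
arm_command([
  [[0.005,0,0.035,0,0,0,1],[0.01,0,0.075,0,0,0,1],[0.01,0,0.098,0,0,0,1],[0.01,0,0.104,0,0,0,1],[0.01,0,0.107,0,0,0,1],[0.01,0,0.109,0,0,0,1],[0.01,0,0.111,0,0,0,1],[0.01,0,0.112,0,0,0,1],[0.01,0,0.112,0,0,0,1],[0.01,0,0.112,0,0,0,1]],
])

```text
time_s: 8.25
ee_pos: [0.477, -0.1499, 0.0743]
eef_rot: [3.141, -0.002, -0.04]
force: [-0.6, 0.1, 4.2]
grip_width: 0.0006
grip_force: 2.5
```

Converted, 2.5 mm / 1000 = 0.0025, 2 mm / 1000 = 0.002.

Request:
arm_command([
  [[0,0,0.001,0,0,0,1],[0,0,0.002,0,0,0,1],[0,0,0.0025,0,0,0,1],[0,0,0.0025,0,0,0,1]],
])

```text
time_s: 8.65
ee_pos: [0.4772, -0.15, 0.0736]
eef_rot: [3.141, -0.002, -0.04]
force: [-11.3, 4.8, 30.8]
grip_width: 0.0005
grip_force: 15.1
```

The button is firmly bottomed at 31 N. I'll retract clear.

Converted, -120 mm / 1000 = -0.12, -90 mm / 1000 = -0.09.

Request:
arm_command([
  [[0,0,-0.004,0,0,0,1],[0,0,-0.015,0,0,0,1],[0,0,-0.05,0,0,0,1],[-0.01,0,-0.09,0,0,0,1],[-0.02,0,-0.12,0,0,0,1],[-0.02,0,-0.12,0,0,0,1],[-0.02,0,-0.12,0,0,0,1],[-0.02,0,-0.12,0,0,0,1]],
])

```text
time_s: 9.45
ee_pos: [0.4563, -0.1488, 0.1901]
eef_rot: [-3.141, 0.001, -0.04]
force: [-0.2, 0.2, -0.4]
grip_width: 0.0006
grip_force: 0.0
```

```bash
python3 look.py w4
```

```text
[ 0.4563 -0.1487  0.1899] [ 0.  -0.5 -0.7]
red [ 288    0   57   40 2026] [ 0.5892 -0.153   0.1229] [[0.5807, -0.1686, 0.1102], [0.5966, -0.1375, 0.1316]]
red [534 128  50 108 961] [ 0.4477 -0.4147  0.0053] [[0.3921, -0.4283, -0.0007], [0.4978, -0.3997, 0.0074]]
red [563 200  43  36 802] [ 0.4022 -0.4513  0.0024] [[0.3862, -0.469, -0.0007], [0.4179, -0.4332, 0.0037]]
green [302 161  30  30 680] [ 0.4756 -0.1489  0.0778] [[0.4649, -0.1591, 0.0747], [0.4859, -0.1386, 0.0791]]
lid plane 41814 [ 0.0045 -0.003   0.0849] [ 0.5289 -0.0115  0.0873]
```

The lid is flat, the lever is locked, the button is back up and the machine hasn't moved.

```bash
python3 -c "
from station import ctrl
print(ctrl.hand_in())"
```

```text
the job is handed in; nothing more can be done
None
```

The job is handed in: my last camera check showed the lid shut, the lever locked to the back, the button pressed and up again, the machine not moved and the hand clear; no verdict was returned.

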